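# Hold the boot-care box lid at its balance point for refitting the stay

## Task

I want to refit the stay of the boot-care box on the mudroom bench. First swing the lamp arm aside, to the lamp post's robot side, until no part of the shade or arm is above the closed lid; then lift the lid by its pull to its over-centre balance point, a little past upright (leaning back about 12 degrees), where it would fall neither shut nor open, without letting it fall over backwards. Finish while still gripping the pull and holding the lid motionless there, with the lamp still aside and the other things on the bench left where they are.

Things in the scene. Friction and masses are not known exactly. Their poses are not given: they have to be found in the camera images.
- carebox: Fixed white-painted pine box, 170 x 220 mm, side walls 90 mm high, back board 126 mm high. Origin at bench level; x axis level from the front (pull side, towards the robot) to the hinge side, y to its left, z up. Front face at x = -75 mm, back face at x = +95 mm. Its place and yaw vary.
- lid_hinge (a point): Middle of the lid's hinge axis, which runs level along the box's y axis; fixed in the box at x = +75 mm, y = 0, 114 mm above the bench. Axes as the box's.
- lid_pull (a point): Centre of the lid's pull: a wooden dowel, 24 mm diameter, 26 mm long along the box's y, flat ends, on a 16 mm wide stem, 36 mm in front of the lid's edge. Lid shut: 186 mm in front of the hinge axis and 18 mm below it, 96 mm above the bench, free space round it. Pinched on its flat ends (fingers closing along the box's y) it turns between the fingers as the lid swings.
- lid (a joint): Lid angle, rad: 0 shut, grows as the pull rises and goes over, stop at 2.5. Wooden board 145 x 220 x 12 mm, 0.34 to 0.61 kg, mid-plane 18 mm below the hinge axis when shut; hinge almost frictionless, no spring. At angle q the pull is at x = -186 cos q - 18 sin q, z = 186 sin q - 18 cos q (mm, from the hinge, box axes). Balances at 1.79 rad, 12 degrees past upright: below it falls shut, above it falls open.
- lamp: Fixed bench lamp to the left of the box: a steel foot disc 90 mm in diameter, 16 mm thick, and an 18 mm post, 205 mm high. Origin on the post's axis at bench level.
- lamp_pivot (a point): On the post's axis, 205 mm above the bench: the vertical axis on which the lamp arm swings. Its x and y axes are the lamp's.
- lamp_knob (a point): Grip point of the upright round knob on the lamp shade (20 mm diameter, 44 mm tall, its top 259 mm above the bench; this point is 243 mm above the bench, 28 mm above the shade's top), 190 mm from the post's axis. The shade is 72 mm wide, from 163 to 215 mm above the bench; the 12 mm thick arm is 205 mm above the bench.
- lamp_arm (a joint): Swing of the lamp arm, rad: 0 pointing along the lamp's -y (right, over the lid); grows clockwise seen from above; at 1.57 it points along the lamp's -x (to the robot), beside the box; stop at 2.1. Starts at 0.3 to 0.8, shade above the lid; clear of it once the knob is 146 mm left of the box's middle (about 1.4, always by 1.55). Light friction (under 1 N at the knob); stays where it is left.
- flashlight: Bystander: silver flashlight, 150 mm long, 38 mm thick, right of the box. Origin under its middle.
- bowl: Bystander: white ceramic bowl, 120 mm wide, 50 mm high, right of the box. Origin under its middle.
- tick_comb: Bystander: flat grey plastic tick comb, 90 x 35 x 5 mm, in front of the box to the left of the pull. Origin under its middle.
- carabiner: Bystander: green carabiner, 80 x 45 x 9 mm, in front of the box to the right of the pull. Origin under its middle.
- wax_tin: Bystander: round steel wax tin, 70 mm wide, 31 mm high, behind the box. Origin under its middle.
- shoe_brush: Bystander: wooden shoe brush, 150 x 50 x 45 mm, left of the lamp. Origin under its middle.

How it is judged:
By the outcome, as a careful person would: the job done as asked, in the order asked, and still so for the second after the job is handed in, while the arm keeps its last pose, push and grip.
It also fails if it takes over 56 s, if anything falls off the work surface, if the arm or the gripper's body presses on something with over 40 N, if the wrist force passes 120 N, or if a joint passes its speed limit or range.

## Robot

A 7-joint arm with a two-finger parallel gripper is mounted at the origin on the work surface. World frame = base frame: x ahead of the robot, y to its left, z up, the work surface at z = 0. Lengths are in m, angles in degrees, forces in N, time in s.
With the tool pointing down it reaches from about 0.35 to 0.9 m from the base axis. Payload 19.9 kg.
Tool frame: the origin (TCP) lies at the very end of the fingers, on their centre line; the grasp point (between the pads) lies 19 mm behind it; z points along the fingers, y is the line along which they close (so a half turn about z gives the same grasp; the last joint's range is limited). The gripper opens to 85 mm and grips with 20 to 120 N. Pads are 22 mm wide; open, the fingers measure 114 mm over their backs; the gripper's body (76 mm by 85 mm) begins 54 mm behind the grasp point. The pads swing forward as they close: fully open they stand 13 mm farther back than shut.
Start: joints at [-72.049, 23.915, -0.59, 92.452, 0.269, 63.638, -3.037], TCP at [0.217, 0.586, 0.231] pointing down, gripper open.
Joint ranges: [-161.28, 161.28], [-22.2, 115.67], [-73.04, 71.86], [3.21, 147.25], [-68.34, 248.33], [10.77, 114.83], [-161.83, 161.83]. Speed limits (degrees/s): [108.29, 108.29, 136.94, 136.94, 172.46, 172.46, 172.46].

## Interface

Orientations are given as a 3x3 rotation matrix whose columns are the frame's x, y, z axes.
In Python, from bench import sensors, eyes, order gives the robot as it stands. The module is installed in compiled form; this text tells all that it offers.
- The arm moves only by the tool servo_tool, never from a script. Its argument "plan" is a list of rows, each a list of 7 numbers: the turn, a rotation vector about the tool's x, y, z scaled (see below), then the shift along the tool's x, y, z scaled (see below), then the closure, from -1 (fully open) to 1 (shut), so that 0 is half open. A call has exactly 10 rows; each row shifts and turns the commanded pose from where the row before left it, along the tool's axes as they then stand; what a row does not reach is not made up. The controller multiplies each number of a shift by 30 mm and each number of a turn by 4 degrees. A row lasts 1/8 s, in which the tool goes at most 62.5 mm and 10.7 degrees, less where a joint would pass 70% of its speed; a pose out of reach is approached as far as the arm can. A call with a number of a shift or a turn outside -1 to 1 is refused whole. A call with a gripper value outside its range is refused whole. The fingers move at their own pace and stop on an object; the grip force is fixed at half the most. Time passes only in rows, so rows that do not move let the fingers close, or fill a call up. It gives the time, the measured TCP pose, the force, the opening and the grip force at its end, in the units of the state.
- sensors.get_state(): the state, without advancing time (a new reading comes with each control period).
- eyes.camera(name): name is "side" or "top" or "wrist"; returns the picture (480x640x3 uint8, red, green, blue); there is no depth.
- eyes.calibration(name): a dict with "fx", "fy", "cx", "cy" (pixels), "origin" and "attitude" of the camera in the world; the wrist camera has in their place "hand_eye" (4x4, takes a point from camera to tool coordinates, whose origin is the TCP and whose axes are the flange's). Camera axes: x right, y up, looking along -z (the intrinsics and any distortion apply to the point x, -y, -z); pixel columns grow to the right and rows downward; lengths in m; the calibration is good to about 2 mm. A picture is of the moment at which its call begins: read the wrist's pose just before it. calibration takes no time and is no camera call.
- order.hand_in(): hands the job in; it is judged then, once.
The state is a dict: "time": time; "joint_pos": joint angles; "joint_vel": joint speeds; "joint_efforts": joint torques, N m; "ee_pos": TCP position; "tool_rot": TCP orientation; "wrist_force": force on the tool from outside, world axes, zero at the start; "moment": the same for the moment, N m; "gripper_width": finger opening in m; "finger_force": force on a finger pad.
Only numpy, scipy, OpenCV 4.12 (cv2) and the standard library are available. Lean on these libraries where they do the work, as an engineer would, in place of code of your own. Each camera call takes 0.05 s, during which the arm holds its last target. There are 200 camera calls.

## Working session

There is one attempt and no reset: what is moved stays moved. The work goes in short steps, Python scripts to look and compute and a tool call to move; the robot and the scene stay as the last step left them, time stands still between calls to the robot, and variables do not carry over. Pictures are saved under pics/ and viewed, at most 10 in all, crops included, and the job is handed in when it is done.

Besides the shell and the picture viewer there is one more tool, called after "Emit:" in YAML: its name, and indented under it one key for each argument. servo_tool: Moves the arm, as the interface text tells. Its arguments: {"type":"object","properties":{"plan":{"type":"array","items":{"type":"array","items":{"type":"number","minimum":-1,"maximum":1}}}},"required":["plan"]}

```bash
mkdir -p pics; python3 - <<'E'
from bench import sensors, eyes
import cv2,numpy as np
np.set_printoptions(precision=4,suppress=True)
s=sensors.get_state();print(s['time'],s['ee_pos'],s['tool_rot'],s['gripper_width'])
for n in('top','side'):
    cv2.imwrite(f'pics/{n}0.png',eyes.camera(n)[:,:,::-1]);print(n,eyes.calibration(n))
print(eyes.calibration('wrist'))
E
```

```text
0.0 [0.217  0.5857 0.2307] [[-0.9377  0.3474 -0.0003]
 [ 0.3474  0.9377 -0.0012]
 [-0.0001 -0.0013 -1.    ]] 0.08555804137613834
top {'fx': 571.0070150904482, 'fy': 571.0070150904482, 'cx': 319.08805679165016, 'cy': 242.74312273380656, 'origin': array([0.496 , 0.0113, 1.1958]), 'attitude': array([[ 0.0259,  0.9957, -0.0887],
       [-0.9996,  0.0271,  0.0115],
       [ 0.0138,  0.0884,  0.996 ]])}
side {'fx': 456.1916682228159, 'fy': 456.1916682228159, 'cx': 317.49819398759956, 'cy': 239.06429564344293, 'origin': array([0.3276, 0.5681, 0.8184]), 'attitude': array([[-0.9167,  0.288 , -0.2771],
       [-0.3996, -0.6616,  0.6345],
       [-0.0006,  0.6923,  0.7216]])}
{'fx': 348.79001343525016, 'fy': 348.79001343525016, 'cx': 315.0383059271468, 'cy': 238.32089741271366, 'hand_eye': array([[-0.0007,  0.9501,  0.3119,  0.0787],
       [ 1.    ,  0.0007,  0.0002, -0.    ],
       [-0.0001,  0.3119, -0.9501, -0.1433],
       [ 0.    ,  0.    ,  0.    ,  1.    ]])}
```

View pics/top0.png

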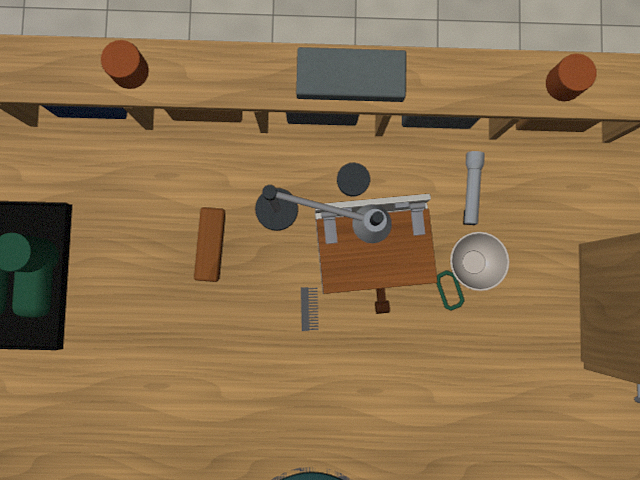

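View pics/side0.png

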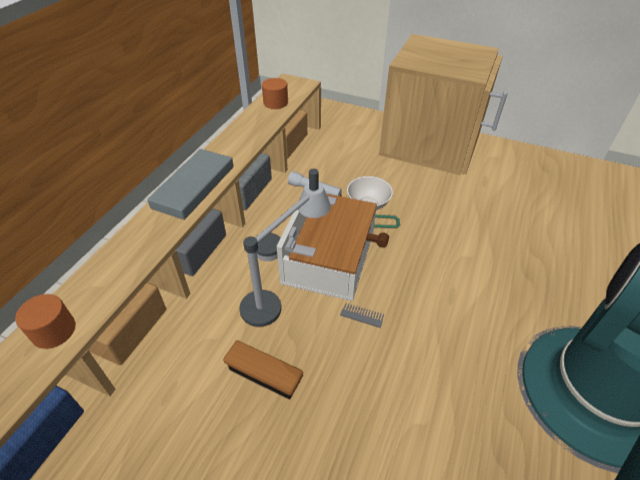

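The top view shows the knob top near (377,217), the post top (269,192), the dowel (382,307) and the lid's front edge from (323,293) to (437,283). The side view shows the knob top (314,172), the post top (251,243) and the dowel (383,240).

```bash
cat > h.py <<'E'
import numpy as np,cv2
from bench import sensors, eyes
np.set_printoptions(precision=4,suppress=True)
def ray(name,px,s=None):
    c=eyes.calibration(name)
    d=np.array([(px[0]-c['cx'])/c['fx'],-(px[1]-c['cy'])/c['fy'],-1.])
    if name=='wrist':
        s=s or sensors.get_state();H=c['hand_eye'];R=np.array(s['tool_rot'])
        return np.array(s['ee_pos'])+R@H[:3,3],R@H[:3,:3]@d
    return np.array(c['origin']),np.array(c['attitude'])@d
def plane(name,px,z,s=None):
    o,d=ray(name,px,s);return o+d*(z-o[2])/d[2]
def project(name,p):
    c=eyes.calibration(name);q=np.array(c['attitude']).T@(np.array(p)-c['origin'])
    return np.array([c['cx']-c['fx']*q[0]/q[2],c['cy']+c['fy']*q[1]/q[2]])
E
python3 - <<'E'
from h import *
for l,t,sd,z in(('knob',(377,217),(314,172),.259),('post',(269,192),(251,243),.215),('dowel',(382,307),(383,240),.1)):
    print(l,plane('top',t,z),plane('side',sd,z))
a=plane('top',(323,293),.102);b=plane('top',(437,283),.102);print(a,b,'yaw',np.degrees(np.arctan2(a[0]-b[0],a[1]-b[1])))
a=plane('top',(316,211),.126);b=plane('top',(430,197),.126);print(a,b,'yaw',np.degrees(np.arctan2(a[0]-b[0],a[1]-b[1])))
# dowel colour mask refine
im=cv2.imread('pics/top0.png');hsv=cv2.cvtColor(im,cv2.COLOR_BGR2HSV)
m=((hsv[...,2]<95)&(hsv[...,1]>120)).astype('u1')*255;m[:287]=0;m[325:]=0;m[:,:365]=0;m[:,400:]=0
ys,xs=np.nonzero(m);print(len(xs),xs.min(),xs.max(),ys.min(),ys.max())
for y in range(ys.min(),ys.max()+1):print(y,xs[ys==y].min(),xs[ys==y].max(),end=' ; ')
E
```

```text
knob [ 0.6248 -0.0943  0.259 ] [ 0.6222 -0.0895  0.259 ]
post [0.6694 0.0892 0.215 ] [0.6662 0.0949 0.215 ]
dowel [ 0.4736 -0.1248  0.1   ] [ 0.4715 -0.1178  0.1   ]
[ 0.4974 -0.0113  0.102 ] [ 0.5221 -0.2293  0.102 ] yaw -6.479203461995746
[0.6513 0.0063 0.126 ] [ 0.6842 -0.2095  0.126 ] yaw -8.662482586474344
289 368 389 288 313
288 376 384 ; 289 368 384 ; 290 376 384 ; 291 377 384 ; 292 377 384 ; 293 377 384 ; 294 377 384 ; 295 377 384 ; 296 377 385 ; 297 377 384 ; 298 377 385 ; 299 377 385 ; 300 377 387 ; 301 376 388 ; 302 375 388 ; 303 375 388 ; 304 375 388 ; 305 375 389 ; 306 375 388 ; 307 375 389 ; 308 375 389 ; 309 375 389 ; 310 375 389 ; 311 376 389 ; 312 376 388 ; 313 376 380 ;
```

Emit:
servo_tool:
  plan:
    - [0, 0, 0.65, -0.95, 0, -0.3, -0.2]
    - [0, 0, 0.65, -0.95, 0, -0.3, -0.2]
    - [0, 0, 0.65, -0.95, 0, -0.3, -0.2]
    - [0, 0, 0.65, -0.95, 0, -0.3, -0.2]
    - [0, 0, 0.65, -0.95, 0, -0.3, -0.2]
    - [0, 0, 0.65, -0.95, 0, -0.3, -0.2]
    - [0, 0, 0.65, -0.95, 0, -0.3, -0.2]
    - [0, 0, 0.65, -0.95, 0, -0.3, -0.2]
    - [0, 0, 0.65, -0.95, 0, -0.3, -0.2]
    - [0, 0, 0.65, -0.95, 0, -0.3, -0.2]

```text
time: 1.35
ee_pos: [0.458, 0.4349, 0.3219]
tool_rot: [[-0.688, 0.725, -0.0], [0.725, 0.688, -0.0], [-0.0, -0.0, -1.0]]
wrist_force: [0.2, 0.7, -0.4]
gripper_width: 0.0513
finger_force: 0.0
```

Emit:
servo_tool:
  plan:
    - [0, 0, 0.65, -0.95, 0, 0, -0.2]
    - [0, 0, 0.65, -0.95, 0, 0, -0.2]
    - [0, 0, 0.65, -0.95, 0, 0, -0.2]
    - [0, 0, 0.65, -0.95, 0, 0, -0.2]
    - [0, 0, 0.65, -0.95, 0, 0, -0.2]
    - [0, 0, 0.65, -0.95, 0, 0, -0.2]
    - [0, 0, 0.65, -0.95, 0, 0, -0.2]
    - [0, 0, 0.65, -0.95, 0, 0, -0.2]
    - [0, 0, 0.65, -0.95, 0, 0, -0.2]
    - [0, 0, 0.65, -0.95, 0, 0, -0.2]

```text
time: 2.6
ee_pos: [0.6069, 0.1947, 0.3213]
tool_rot: [[-0.301, 0.954, 0.0], [0.954, 0.301, -0.0], [-0.0, 0.0, -1.0]]
wrist_force: [-0.1, -0.1, -0.1]
gripper_width: 0.051
finger_force: 0.0
```

Emit:
servo_tool:
  plan:
    - [0, 0, 0.79, -0.97, 0.02, 0, -0.2]
    - [0, 0, 0.79, -0.97, 0.02, 0, -0.2]
    - [0, 0, 0.79, -0.97, 0.02, 0, -0.2]
    - [0, 0, 0.79, -0.97, 0.02, 0, -0.2]
    - [0, 0, 0.79, -0.97, 0.02, 0, -0.2]
    - [0, 0, 0.79, -0.97, 0.02, 0, -0.2]
    - [0, 0, 0.79, -0.97, 0.02, 0, -0.2]
    - [0, 0, 0.79, -0.97, 0.02, 0, -0.2]
    - [0, 0, 0.79, -0.97, 0.02, 0, -0.2]
    - [0, 0, 0, 0, 0, 0, -0.2]

```text
time: 3.85
ee_pos: [0.6338, -0.0649, 0.3216]
tool_rot: [[0.193, 0.981, 0.0], [0.981, -0.193, -0.001], [-0.001, 0.0, -1.0]]
wrist_force: [0.2, 0.8, 0.3]
gripper_width: 0.0513
finger_force: 0.0
```

```bash
python3 - <<'E'
from h import *
s=sensors.get_state();print(s['ee_pos'],s['tool_rot'],s['joint_pos'])
cv2.imwrite('pics/w1.png',eyes.camera('wrist')[:,:,::-1])
E
```

```text
[ 0.6338 -0.0649  0.3216] [[ 0.1927  0.9813  0.0002]
 [ 0.9813 -0.1927 -0.0009]
 [-0.0009  0.0004 -1.    ]] [-19.2554  23.6049  31.0766  84.974  -12.3144  74.8268   1.8128]
```

View pics/w1.png

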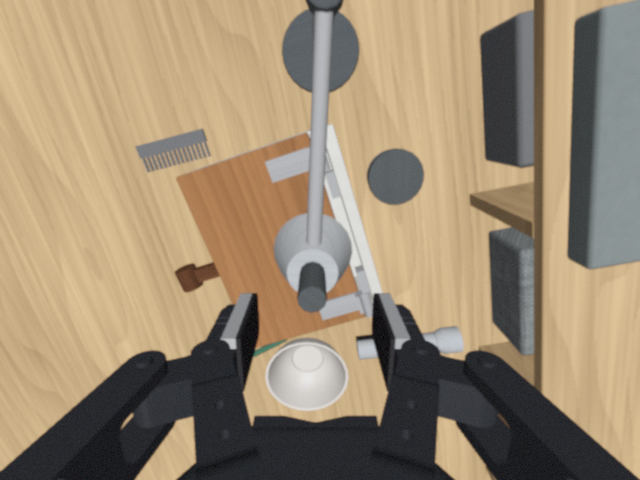

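Wrist view: the knob top is at (311,290), between the fingers and left of centre. The post is along the column near 320, the dowel at (187,278), and the lid's front-left corner at (178,178).

```bash
python3 - <<'E'
from h import *
s=sensors.get_state()
R=np.array(s['tool_rot']);k=plane('wrist',(312,292),.259,s)
print('knob',k,'in tool',R.T@(k-s['ee_pos']))
print('pull',plane('wrist',(187,278),.1,s),'cornerFL',plane('wrist',(178,178),.102,s),'FR',plane('wrist',(240,347),.102,s))
a=plane('wrist',(318,128),.126,s);b=plane('wrist',(381,315),.126,s);print(a,b,np.degrees(np.arctan2(a[0]-b[0],a[1]-b[1])))
print('post',plane('wrist',(323,0),.22,s))
E
```

```text
knob [ 0.6288 -0.087   0.259 ] in tool [-0.0246 -0.0007  0.0624]
pull [ 0.4749 -0.1214  0.1   ] cornerFL [ 0.5011 -0.0102  0.102 ] FR [ 0.5115 -0.2213  0.102 ]
[0.6526 0.011  0.126 ] [ 0.6838 -0.1952  0.126 ] -8.621540157434742
post [0.6688 0.0839 0.22  ]
```

Emit:
servo_tool:
  plan:
    - [0, 0, 0, -0.87, -0.03, 0, -0.2]
    - [0, 0, 0, 0, 0, 0.8, -0.2]
    - [0, 0, 0, 0, 0, 0.8, -0.2]
    - [0, 0, 0, 0, 0, 0.8, -0.2]
    - [0, 0, 0, 0, 0, 0.8, -0.2]
    - [0, 0, 0, 0, 0, 0, -0.2]
    - [0, 0, 0, 0, 0, 0, 0.35]
    - [0, 0, 0, 0, 0, 0, 0.35]
    - [0, 0, 0, 0, 0, 0, 0.35]
    - [0, 0, 0, 0, 0, 0, 0.35]

```text
time: 5.15
ee_pos: [0.6287, -0.0868, 0.2256]
tool_rot: [[0.187, 0.982, 0.0], [0.982, -0.187, -0.0], [0.0, 0.0, -1.0]]
wrist_force: [-0.4, -0.2, 0.2]
gripper_width: 0.0278
finger_force: 0.0
```

```bash
python3 - <<'E'
from h import *
s=sensors.get_state();print(s['ee_pos'],s['gripper_width'],s['finger_force'])
w=eyes.camera('wrist')[:,:,::-1]
cv2.imwrite('pics/w2.png',w)
E
```

```text
[ 0.6287 -0.0868  0.2256] 0.027819330161462635 0.0
```

View pics/w2.png

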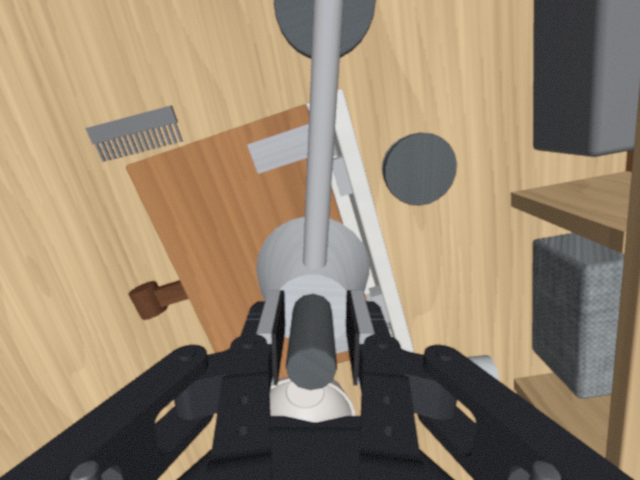

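Emit:
servo_tool:
  plan:
    - [0, 0, 1, 0.015, -0.44, 0, 0.35]
    - [0, 0, 1, 0.015, -0.44, 0, 0.35]
    - [0, 0, 1, 0.015, -0.44, 0, 0.35]
    - [0, 0, 1, 0.015, -0.44, 0, 0.35]
    - [0, 0, 1, 0.015, -0.44, 0, 0.35]
    - [0, 0, 1, 0.015, -0.44, 0, 0.35]
    - [0, 0, 1, 0.015, -0.44, 0, 0.35]
    - [0, 0, 1, 0.015, -0.44, 0, 0.35]
    - [0, 0, 1, 0.015, -0.44, 0, 0.35]
    - [0, 0, 1, 0.015, -0.44, 0, 0.35]

```text
time: 6.45
ee_pos: [0.5172, -0.0204, 0.2255]
tool_rot: [[0.776, 0.631, 0.0], [0.631, -0.776, 0.0], [0.0, 0.0, -1.0]]
wrist_force: [0.8, -0.3, -0.7]
gripper_width: 0.0277
finger_force: 0.3
```

Emit:
servo_tool:
  plan:
    - [0, 0, 1, 0.01, -0.44, 0, 0.35]
    - [0, 0, 1, 0.01, -0.44, 0, 0.35]
    - [0, 0, 1, 0.01, -0.44, 0, 0.35]
    - [0, 0, 1, 0.01, -0.44, 0, 0.35]
    - [0, 0, 1, 0.01, -0.44, 0, 0.35]
    - [0, 0, 1, 0.01, -0.44, 0, 0.35]
    - [0, 0, 1, 0.01, -0.44, 0, 0.35]
    - [0, 0, 1, 0.01, -0.44, 0, 0.35]
    - [0, 0, 1, 0.01, -0.44, 0, 0.35]
    - [0, 0, 0, 0, 0, 0, 0.35]

```text
time: 7.7
ee_pos: [0.4736, 0.0885, 0.2254]
tool_rot: [[0.998, 0.058, 0.0], [0.058, -0.998, 0.0], [0.0, -0.0, -1.0]]
wrist_force: [-0.2, -0.0, 0.1]
gripper_width: 0.0275
finger_force: 0.0
```

```bash
python3 - <<'E'
from h import *
s=sensors.get_state();print(s['ee_pos'],s['tool_rot'],s['joint_pos'])
cv2.imwrite('pics/w3.png',eyes.camera('wrist')[:,:,::-1])
E
```

```text
[0.4736 0.0885 0.2254] [[ 0.9983  0.0582  0.0001]
 [ 0.0582 -0.9983  0.0001]
 [ 0.0001 -0.0001 -1.    ]] [-51.9165  11.7016  42.745  113.7687  -9.3531  57.9246 -91.4389]
```

View pics/w3.png

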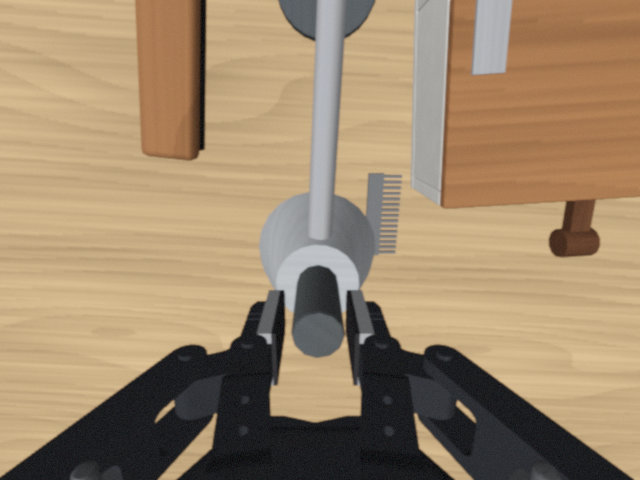

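The shade is well left of the box. The knob top is at (318,335), still between the fingers. The dowel is at (575,242) and the lid's front edge runs along rows ~192–207.

Emit:
servo_tool:
  plan:
    - [0, 0, 0, 0, 0, -0.5, 0.2]
    - [0, 0, 0, 0, 0, -1, 0.2]
    - [0, 0, 0, 0, 0, -0.7, 0.2]
    - [0, 0, -0.5, 0, 1, 0, 0]
    - [0, 0, -0.5, 0, 1, 0, -0.3]
    - [0, 0, 0, 0, 1, 0, -0.5]
    - [0, 0, 0, 0, 1, 0, -0.5]
    - [0, 0, 0, 0, 1, 0, -0.5]
    - [0, 0, 0, 0, 1, 0, -0.5]
    - [0, 0, 0, 0, 0, 0, -0.5]

```text
time: 9.0
ee_pos: [0.493, -0.0938, 0.2923]
tool_rot: [[0.992, 0.122, 0.001], [0.122, -0.992, -0.001], [0.001, 0.001, -1.0]]
wrist_force: [0.6, 0.8, -0.3]
gripper_width: 0.0638
finger_force: 0.0
```

```bash
python3 - <<'E'
from h import *
s=sensors.get_state();print(s['ee_pos'],s['tool_rot'],s['wrist_force'])
cv2.imwrite('pics/w4.png',eyes.camera('wrist')[:,:,::-1])
E
```

```text
[ 0.493  -0.0938  0.2923] [[ 0.9925  0.1225  0.0008]
 [ 0.1225 -0.9925 -0.0006]
 [ 0.0007  0.0007 -1.    ]] [ 0.568   0.8026 -0.3115]
```

View pics/w4.png

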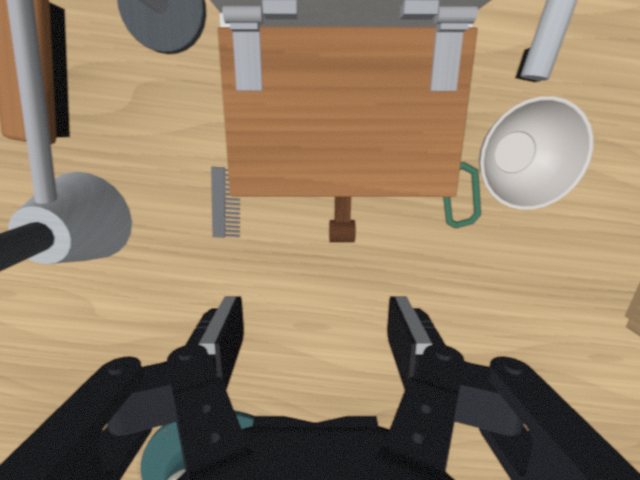

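Lid front edge level at row 196 (cols 228–459), so the tool yaw matches the box; dowel spans cols 330–355, rows 220–242.

```bash
python3 - <<'E'
from h import *
s=sensors.get_state();R=np.array(s['tool_rot'])
w=cv2.imread('pics/w4.png');hsv=cv2.cvtColor(w,cv2.COLOR_BGR2HSV)
m=((hsv[...,2]<110)&(hsv[...,1]>120)).astype('u1');m[:215]=0;m[250:]=0;m[:,:320]=0;m[:,370:]=0
ys,xs=np.nonzero(m);print(xs.min(),xs.max(),ys.min(),ys.max(),xs.mean(),ys.mean())
for px,z in(((342.5,231),.1),((228,196),.102),((459,196),.102),((219,27),.102),((477,27),.102)):
    p=plane('wrist',px,z,s);print(px,p,R.T@(p-s['ee_pos']))
E
```

```text
330 354 215 241 341.7691029900332 228.93687707641195
(342.5, 231) [ 0.4757 -0.1229  0.1   ] [-0.0212  0.0281  0.1921]
(228, 196) [ 0.4976 -0.0075  0.102 ] [ 0.0149 -0.0837  0.1901]
(459, 196) [ 0.5252 -0.2293  0.102 ] [0.0147 0.1399 0.1901]
(219, 27) [0.6405 0.0066 0.102 ] [ 0.1585 -0.0799  0.1902]
(477, 27) [ 0.6672 -0.2082  0.102 ] [0.1583 0.1366 0.1902]
```

Emit:
servo_tool:
  plan:
    - [0, 0, 0, -0.7, 0.93, 0, -0.4]
    - [0, 0, 0, 0, 0, 1, -0.4]
    - [0, 0, 0, 0, 0, 1, -0.4]
    - [0, 0, 0, 0, 0, 1, -0.4]
    - [0, 0, 0, 0, 0, 1, -0.4]
    - [0, 0, 0, 0, 0, 1, -0.4]
    - [0, 0, 0, 0, 0, 1, -0.4]
    - [0, 0, 0, 0, 0, 1, -0.4]
    - [0, 0, 0, 0, 0, 0.17, -0.4]
    - [0, 0, 0, 0, 0, 0, -0.4]

```text
time: 10.3
ee_pos: [0.4763, -0.1212, 0.077]
tool_rot: [[0.992, 0.126, 0.0], [0.126, -0.992, 0.0], [0.0, -0.0, -1.0]]
wrist_force: [0.2, 0.4, 0.1]
gripper_width: 0.0603
finger_force: 0.0
```

```bash
python3 - <<'E'
from h import *
s=sensors.get_state();print(s['ee_pos'],s['tool_rot'],s['wrist_force'])
cv2.imwrite('pics/w5.png',eyes.camera('wrist')[:,:,::-1])
E
```

```text
[ 0.4763 -0.1212  0.077 ] [[ 0.992   0.1264  0.0005]
 [ 0.1264 -0.992   0.0001]
 [ 0.0005 -0.     -1.    ]] [0.1964 0.3515 0.0951]
```

View pics/w5.png

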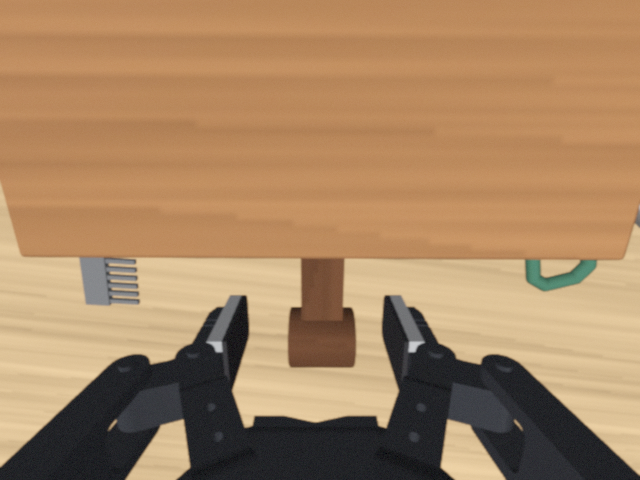

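The dowel (cols 289–355, rows 308–367) sits between the pads, about 2 mm right of centre; lid edge at row 257.

```bash
python3 - <<'E'
from h import *
s=sensors.get_state();R=np.array(s['tool_rot'])
for px,z in(((322,257),.103),((322,337),.103),((289,330),.103),((355,330),.103)):
    p=plane('wrist',px,z,s);print(px,p,R.T@(p-s['ee_pos']))
E
```

```text
(322, 257) [ 0.5122 -0.1199  0.103 ] [ 0.0356  0.0032 -0.0256]
(322, 337) [ 0.479  -0.1244  0.103 ] [ 0.0021  0.0033 -0.0257]
(289, 330) [ 0.4805 -0.1112  0.103 ] [ 0.0053 -0.0095 -0.0257]
(355, 330) [ 0.4837 -0.1367  0.103 ] [ 0.0052  0.0161 -0.0257]
```

Emit:
servo_tool:
  plan:
    - [0, 0, 0, 0, 0.1, 0, -0.4]
    - [0, 0, 0, 0, 0, 0, 0.2]
    - [0, 0, 0, 0, 0, 0, 0.5]
    - [0, 0, 0, 0, 0, 0, 1]
    - [0, 0, 0, 0, 0, 0, 1]
    - [0, 0, 0, 0, 0, 0, 1]
    - [0, 0, 0, 0, 0, 0, 1]
    - [0, 0, 0, 0, 0, 0, 1]
    - [0, 0, 0, 0, 0, 0, 1]
    - [0, 0, 0, 0, 0, 0, 1]

```text
time: 11.6
ee_pos: [0.4764, -0.1237, 0.0767]
tool_rot: [[0.992, 0.126, 0.0], [0.126, -0.992, 0.001], [0.0, -0.001, -1.0]]
wrist_force: [-4.5, 6.3, 15.0]
gripper_width: 0.0249
finger_force: 58.2
```

```bash
python3 - <<'E'
from h import *
s=sensors.get_state();print(s['ee_pos'],s['tool_rot'],s['wrist_force'],s['moment'],s['finger_force'],s['joint_pos'])
# plan: pull positions in hinge frame -> tool deltas (tool x = box x, tool z = down)
P=lambda q:np.array([-186*np.cos(q)-18*np.sin(q),186*np.sin(q)-18*np.cos(q)])
q=np.linspace(0,1.79,31);p=np.array([P(a) for a in q]);d=np.diff(p,axis=0)/30
print(np.round(np.c_[d[:,0],-d[:,1]],3).tolist());print(p[-1]-p[0])
E
```

```text
[ 0.4764 -0.1237  0.0767] [[ 0.992   0.1262  0.    ]
 [ 0.1262 -0.992   0.0014]
 [ 0.0002 -0.0014 -1.    ]] [-4.5409  6.2796 14.9808] [ 1.3057  0.965  -0.2155] 58.23911368846893 [-22.32    28.7397  40.9709 119.1374 -28.2531  41.9711 -45.9994]
[[-0.025, -0.371], [-0.003, -0.372], [0.02, -0.371], [0.042, -0.369], [0.064, -0.366], [0.085, -0.362], [0.107, -0.356], [0.128, -0.349], [0.148, -0.341], [0.168, -0.331], [0.188, -0.321], [0.207, -0.309], [0.225, -0.296], [0.242, -0.282], [0.258, -0.267], [0.274, -0.251], [0.288, -0.234], [0.302, -0.217], [0.314, -0.198], [0.325, -0.179], [0.336, -0.16], [0.344, -0.139], [0.352, -0.119], [0.359, -0.097], [0.364, -0.076], [0.368, -0.054], [0.37, -0.032], [0.371, -0.01], [0.371, 0.012], [0.37, 0.034]]
[208.8769 203.4633]
```

Emit:
servo_tool:
  plan:
    - [0, 0, 0, -0.025, 0, -0.371, 1]
    - [0, 0, 0, -0.003, 0, -0.372, 1]
    - [0, 0, 0, 0.02, 0, -0.371, 1]
    - [0, 0, 0, 0.042, 0, -0.369, 1]
    - [0, 0, 0, 0.064, 0, -0.366, 1]
    - [0, 0, 0, 0.085, 0, -0.362, 1]
    - [0, 0, 0, 0.107, 0, -0.356, 1]
    - [0, 0, 0, 0.128, 0, -0.349, 1]
    - [0, 0, 0, 0.148, 0, -0.341, 1]
    - [0, 0, 0, 0.168, 0, -0.331, 1]

```text
time: 12.85
ee_pos: [0.498, -0.1211, 0.1842]
tool_rot: [[0.992, 0.126, -0.001], [0.126, -0.992, 0.0], [-0.001, -0.001, -1.0]]
wrist_force: [4.8, 5.4, -9.3]
gripper_width: 0.0248
finger_force: 59.3
```

Emit:
servo_tool:
  plan:
    - [0, 0, 0, 0.188, 0, -0.321, 1]
    - [0, 0, 0, 0.207, 0, -0.309, 1]
    - [0, 0, 0, 0.225, 0, -0.296, 1]
    - [0, 0, 0, 0.242, 0, -0.282, 1]
    - [0, 0, 0, 0.258, 0, -0.267, 1]
    - [0, 0, 0, 0.274, 0, -0.251, 1]
    - [0, 0, 0, 0.288, 0, -0.234, 1]
    - [0, 0, 0, 0.302, 0, -0.217, 1]
    - [0, 0, 0, 0.314, 0, -0.198, 1]
    - [0, 0, 0, 0.325, 0, -0.179, 1]

```text
time: 14.1
ee_pos: [0.5764, -0.1114, 0.2606]
tool_rot: [[0.992, 0.126, -0.001], [0.126, -0.992, 0.0], [-0.001, -0.0, -1.0]]
wrist_force: [0.1, 4.1, -8.9]
gripper_width: 0.025
finger_force: 59.3
```

Emit:
servo_tool:
  plan:
    - [0, 0, 0, 0.336, 0, -0.16, 1]
    - [0, 0, 0, 0.344, 0, -0.139, 1]
    - [0, 0, 0, 0.352, 0, -0.119, 1]
    - [0, 0, 0, 0.359, 0, -0.097, 1]
    - [0, 0, 0, 0.364, 0, -0.076, 1]
    - [0, 0, 0, 0.368, 0, -0.054, 1]
    - [0, 0, 0, 0.37, 0, -0.032, 1]
    - [0, 0, 0, 0.371, 0, -0.01, 1]
    - [0, 0, 0, 0.371, 0, 0.012, 1]
    - [0, 0, 0, 0.37, 0, 0.034, 1]

```text
time: 15.35
ee_pos: [0.6842, -0.0983, 0.2798]
tool_rot: [[0.992, 0.126, 0.0], [0.126, -0.992, -0.0], [0.0, 0.0, -1.0]]
wrist_force: [-4.3, 0.9, -3.9]
gripper_width: 0.0247
finger_force: 59.5
```

Emit:
servo_tool:
  plan:
    - [0, 0, 0, 0, 0, 0, 1]
    - [0, 0, 0, 0, 0, 0, 1]
    - [0, 0, 0, 0, 0, 0, 1]
    - [0, 0, 0, 0, 0, 0, 1]
    - [0, 0, 0, 0, 0, 0, 1]
    - [0, 0, 0, 0, 0, 0, 1]
    - [0, 0, 0, 0, 0, 0, 1]
    - [0, 0, 0, 0, 0, 0, 1]
    - [0, 0, 0, 0, 0, 0, 1]
    - [0, 0, 0, 0, 0, 0, 1]

```text
time: 16.6
ee_pos: [0.6835, -0.0983, 0.2798]
tool_rot: [[0.992, 0.126, 0.0], [0.126, -0.992, -0.0], [0.0, 0.0, -1.0]]
wrist_force: [-0.8, -4.2, -2.1]
gripper_width: 0.0252
finger_force: 60.5
```

```bash
python3 - <<'E'
from h import *
s=sensors.get_state();print(s['ee_pos'],s['tool_rot'],s['wrist_force'],s['moment'],s['finger_force'])
for n in('top','side'): cv2.imwrite(f'pics/{n}6.png',eyes.camera(n)[:,:,::-1])
a=cv2.imread('pics/top6.png');b=cv2.imread('pics/side6.png')
cv2.imwrite('pics/both6.png',np.hstack([a[100:400,180:540],cv2.resize(b[120:420,200:500],None,fx=1.4,fy=1.4)[:300,:420]]))
E
```

```text
[ 0.6835 -0.0983  0.2798] [[ 0.9921  0.1257  0.0002]
 [ 0.1257 -0.9921 -0.0004]
 [ 0.0001  0.0004 -1.    ]] [-0.7608 -4.182  -2.0742] [-0.8072  0.4006  0.0266] 60.450764894485474
```

View pics/both6.png

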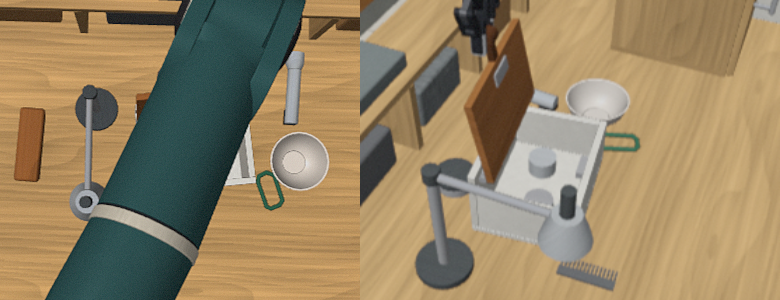

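The combined view shows the lid standing slightly past upright and held by the gripper. The lamp is aside, with its shade at crop (565,240), and the bystanders look undisturbed. I'll check the lid angle once from its left edge.

```bash
python3 - <<'E'
import cv2
b=cv2.imread('pics/side6.png');cv2.imwrite('pics/z6.png',cv2.resize(b[120:270,250:350],None,fx=4,fy=4,interpolation=cv2.INTER_CUBIC))
E
```

```text
(no output)
```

View pics/z6.png

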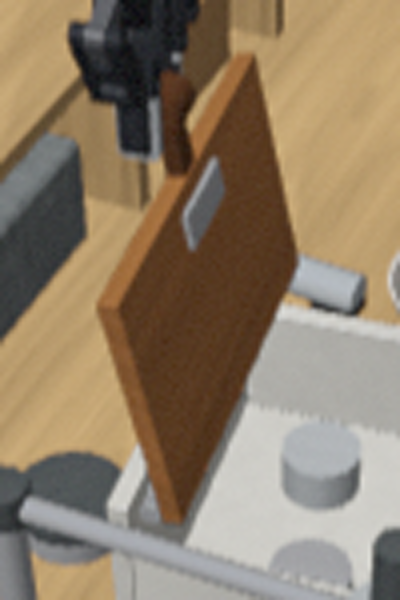

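The lid's near-left edge runs from (119,308) to (181,522) in the zoom.

```bash
python3 - <<'E'
from h import *
t=np.radians(7.2);X=np.array([np.cos(t),np.sin(t),0]);Y=np.array([-np.sin(t),np.cos(t),0])
H=np.array([.4764,-.1237,0])+.186*X+Y*0
P=[]
for u,v in((119,308),(181,522)):
    o,d=ray('side',(250+u/4,120+v/4));p=o+d*((.11-(o-H)@Y)/(d@Y));P.append(p);print((p-H)@X,p[2])
D=P[0]-P[1];print('q',np.arctan2(D[2],-(D@X)),np.linalg.norm(D))
E
```

```text
0.0008745342820696285 0.2630797152974742
-0.024071869514027216 0.12390742324939763
q 1.7481611094623126 0.14139041670591765
```

```bash
python3 - <<'E'
from h import *
w=eyes.camera('wrist')[:,:,::-1].copy();o=cv2.imread('pics/w5.png')
cv2.imwrite('pics/w7.png',np.hstack([o[230:430,180:460],w[230:430,180:460]]))
# line fit of light edge / dark underside in the side picture, sub-pixel
b=cv2.cvtColor(cv2.imread('pics/side6.png'),cv2.COLOR_BGR2GRAY).astype(float)
pts=[]
for y in range(202,246):
    x0=250+(119+(181-119)*((y-120)*4-308)/(522-308))/4
    xs=np.arange(int(x0)-3,int(x0)+5);g=-np.diff(b[y,xs]);g[g<0]=0
    if g.max()>8: pts.append((( (xs[:-1]+.5)*g).sum()/g.sum(),y))
pts=np.float32(pts);vx,vy,x,y=cv2.fitLine(pts,cv2.DIST_HUBER,0,.01,.01).ravel()
t=np.radians(7.2);X=np.array([np.cos(t),np.sin(t),0]);Y=np.array([-np.sin(t),np.cos(t),0])
H=np.array([.4764,-.1237,0])+.186*X
P=[]
for v in(200,248):
    u=x+vx/vy*(v-y);print(u,v);oo,d=ray('side',(u,v));p=oo+d*((.11-(oo-H)@Y)/(d@Y));P.append(p);print((p-H)@X,p[2])
D=P[0]-P[1];print(len(pts),'q',np.arctan2(D[2],-(D@X)))
for c,s in((0.009,.2656),(-.0224,.124)): print('expected px at 1.79',project('side',H+X*c+Y*.11+[0,0,s]))
E
```

```text
280.12424 200
0.0006025559209674018 0.2557841879699889
294.5381 248
-0.022808088351127874 0.13111694429564114
44 q 1.7564196291852159
expected px at 1.79 [275.525 195.155]
expected px at 1.79 [294.4777 250.3012]
```

View pics/w7.png

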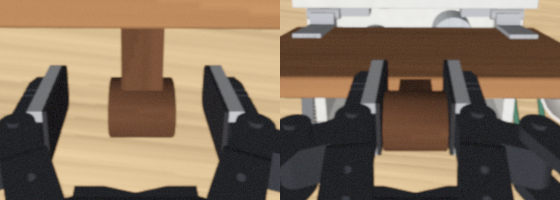

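In the wrist crops the dowel lies about 12 px (5 mm) nearer the robot in the pads than before. That agrees with the side-view angle of about 1.76, so I'll correct by about 5.5 mm.

Emit:
servo_tool:
  plan:
    - [0, 0, 0, 0.06, 0, 0.012, 1]
    - [0, 0, 0, 0.06, 0, 0.012, 1]
    - [0, 0, 0, 0.06, 0, 0.012, 1]
    - [0, 0, 0, 0, 0, 0, 1]
    - [0, 0, 0, 0, 0, 0, 1]
    - [0, 0, 0, 0, 0, 0, 1]
    - [0, 0, 0, 0, 0, 0, 1]
    - [0, 0, 0, 0, 0, 0, 1]
    - [0, 0, 0, 0, 0, 0, 1]
    - [0, 0, 0, 0, 0, 0, 1]

```text
time: 18.0
ee_pos: [0.689, -0.0976, 0.279]
tool_rot: [[0.992, 0.126, 0.001], [0.126, -0.992, -0.0], [0.001, 0.0, -1.0]]
wrist_force: [-0.4, -5.6, 5.2]
gripper_width: 0.0249
finger_force: 61.5
```

```bash
python3 - <<'E'
from h import *
s=sensors.get_state();print(s['ee_pos'],s['wrist_force'],s['finger_force'],max(abs(np.array(s['joint_vel']))))
b=cv2.cvtColor(eyes.camera('side'),cv2.COLOR_RGB2GRAY).astype(float)
pts=[]
for y in range(202,246):
    x0=279+(294.5-279)*(y-200)/48
    xs=np.arange(int(x0)-4,int(x0)+5);g=-np.diff(b[y,xs]);g[g<0]=0
    if g.max()>8: pts.append((( (xs[:-1]+.5)*g).sum()/g.sum(),y))
vx,vy,x,y=cv2.fitLine(np.float32(pts),cv2.DIST_HUBER,0,.01,.01).ravel()
t=np.radians(7.2);X=np.array([np.cos(t),np.sin(t),0]);Y=np.array([-np.sin(t),np.cos(t),0])
H=np.array([.4764,-.1237,0])+.186*X
P=[]
for v in(200,248):
    u=x+vx/vy*(v-y);oo,d=ray('side',(u,v));P.append(oo+d*((.11-(oo-H)@Y)/(d@Y)));print(u)
D=P[0]-P[1];print(len(pts),'q',np.arctan2(D[2],-(D@X)))
E
```

```text
[ 0.689  -0.0976  0.279 ] [-0.377  -5.62    5.2457] 61.498661041259766 0.05764264971455369
278.26886
293.8441
44 q 1.7742082333862972
```

```bash
python3 -c "
from bench import order;print(order.hand_in())"
```

```text
the job is handed in; nothing more can be done
None
```

The job is handed in: the lamp arm is swung aside clear of the lid, and the gripper is holding the lid by its pull at about 1.77–1.79 rad (balance point 1.79), with the other things on the bench appearing undisturbed; no verdict came back.

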